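# Lever open the sterile box and hold up the small gallipot in the tongs

### The job

Working by no-touch technique, lever up the lid of the steel instrument box with the blade of the spatula until it stands open, and lay the spatula back in its shallow tray. Then draw the spring tongs out of their stand, close them on the smaller of the two gallipots in the box and lift it upright out of the box; finish while still holding it in the tongs, its base at least 10 cm above the table top. The gripper itself must not touch the box, its lid or either gallipot; leave the large gallipot standing in the box and the other things on the table where they are.

Things in the scene. Friction and masses are not known exactly. Their poses are not given: they have to be found in the camera images.
- box: Fixed steel instrument box, 120 (x) x 200 (y) x 60 mm high, walls 2.5 mm, inner floor 2 mm above the table; origin under its centre, z up. Its hinged lid covers it; the hinge runs along its +x (far) top edge, and the -x (front) wall has a thumb notch. The flat steel lid (124 x 204 x 2 mm, underside at 60 mm) has no handle.
- box_notch (a point): Centre of the thumb notch in the box's front wall, on its outer face: a cut-out 50 mm wide (box y) and 14 mm high, open upward to the lid's underside; this point lies 7 mm below the lid's underside, 53 mm above the table. A blade pushed in here along box +x gets under the lid.
- lid (a joint): Lid angle, rad: 0 shut, grows as the front edge rises, 1.57 upright, stop at 1.75. Hinge axis: 60 mm to box +x of the box's centre, 60 mm above the table. A stiff hinge: about 2 N at the front edge lifts it, and it stays wherever it is left.
- small_pot: The smaller steel gallipot (straight-sided cup): 32 mm diameter (34 at the fine rolled rim), 34 mm high, about 45 g, standing in the box, at times on the box's left, at times on its right; origin under its centre, z up. Hidden by the lid until this is opened. To be held by the tongs round its outside.
- large_pot: The larger steel gallipot: 52 mm diameter, 40 mm high, standing in the other half of the box; origin under its centre. Stays there.
- tray: Fixed shallow white enamelled instrument tray, 250 (x) x 130 (y) mm, floor 2 mm thick, rim 9 mm high; origin under its centre, x along its length. The spatula lies in it, blade toward tray +x.
- spatula: Loose flat steel spatula with black handle, about 70 g, lying flat along its own x, blade to +x. Origin: underside of the handle at the grip point (near the centre of mass). Handle 12 mm wide, 14 mm high, from x = -75 to +25 mm; blade 18 mm wide, 2.4 mm thick, level with the handle's underside, from x = +25 to +128 mm (the last 9 mm narrowed to 12 mm).
- spatula_tip (a point): End of the spatula's blade, at mid thickness, x = +128 mm from the grip point.
- spatula_mid (a point): Middle of the spatula's length, 7 mm above its underside, 26 mm toward the blade end from the grip point.
- stand: Fixed open-topped steel stand for the tongs: a rectangular sleeve 35 (x) x 73 (y) x 90 mm high, wall 2.5 mm, inside 30 x 68 mm, floor 5 mm above the table; foot 60 x 98 mm. Origin under its centre.
- tongs: Loose spring tongs of steel strip, about 105 g, standing upright in the stand, jaws down. Origin: the pivot pin at the top, 169 mm above the table as they stand (the head ends 7 mm higher). The two legs are at body +y and -y; body y runs along the stand's y.
- tongs_grip (a point): Point midway between the legs' flat grip zones, 40 mm below the pivot. The zones, on the legs' outer faces, are 14 mm wide and run from 14 to 62 mm below the pivot. Over their outsides the legs measure 33 mm here at rest; 28 mm, and parallel, when the jaws hold a 32 mm cup.
- tongs_jaws (a point): Point midway between the jaws, 152 mm below the pivot (at rest). The jaws, shallow upright Vs that embrace a 32 mm cup, are 26 mm high (139 to 165 mm below the pivot) and 26 mm wide along x; at rest they stand 52 mm apart inside in the line of a 32 mm cup, 62 mm over their backs.
- tongs_leg (a joint): Closing angle between the tongs' legs, rad: 0 open (at rest, sprung), about 0.13 when closed on a 32 mm cup, stop at 0.27. The spring resists with 0.25 N m at 0 plus 1 N m per rad: about 6 N squeezed at 40 mm below the pivot begins to close them, 10 N brings them onto the small gallipot.
- vial_a: Bystander, to be left alone: small clear injection vial, 30 mm wide, 62 mm high, loose; origin under its centre.
- vial_b: Bystander, to be left alone: dark glass injection vial with pale cap, 31 mm wide, 62 mm high, loose; origin under its centre.
- vial_c: Bystander, to be left alone: small brown vial with green label, 24 mm wide, 50 mm high, loose; origin under its centre.
- blister: Bystander, to be left alone: blister strip of tablets lying flat, 42x95x5 mm, loose; origin under its centre.
- spare_tape: Bystander, to be left alone: cream roll of surgical tape standing on end, 48 mm wide, 56 mm high, loose; origin under its centre.
- vial_d: Bystander, to be left alone: small white vial with red label, 26 mm wide, 56 mm high, loose; origin under its centre.
- vial_e: Bystander, to be left alone: small white vial with copper-brown cap, 26 mm wide, 44 mm high, loose; origin under its centre.

How it is judged:
By the outcome, as a careful person would: the job done as asked, in the order asked, and still so for the second after the job is handed in, while the arm keeps its last pose, push and grip.
It also fails if it takes over 72 s, if anything falls off the work surface, if the arm or the gripper's body presses on something with over 40 N, if the wrist force passes 120 N, or if a joint passes its speed limit or range.

### The arm

A 6-joint arm with a two-finger parallel gripper is mounted at the origin on a cart in front of the work surface, level with it; the furniture and walls round the work are solid. World frame = base frame: x ahead of the robot, y to its left, z up, the work surface at z = 0. Lengths are in m, angles in rad, forces in N, time in s.
With the tool pointing down it reaches from about 0.225 to 0.875 m from the base axis. Payload 3.4 kg.
Tool frame: the origin (TCP) lies on the centre line of the jaws, within the pads' length; the fingertips stand 17 mm ahead of it and the grasp point (between the pads) lies 2 mm behind it; z points along the fingers, y is the line along which they close (so a half turn about z gives the same grasp; the last joint's range is limited). The gripper opens to 85 mm and grips with 20 to 120 N. Pads are 22 mm wide; open, the fingers measure 114 mm over their backs; the gripper's body (76 mm by 85 mm) begins 54 mm behind the grasp point. The pads swing forward as they close: fully open they stand 13 mm farther back than shut.
Start: joints at [-1.387, 0.276, 1.505, -0, 1.361, -0.121], TCP at [0.173, -0.549, 0.248] pointing down, gripper open.
Joint ranges: [-2.89, 2.89], [-0.75, 2.08], [0.22, 2.7], [-1.18, 4.32], [0.11, 2.71], [-2.7, 2.7]. Speed limits (rad/s): [2.57, 2.57, 3.14, 3.14, 3.14, 3.14].

### API

Orientations are given as a unit quaternion [w, x, y, z].
In Python, from rig import manip gives the robot as it stands.
- The arm moves only by the tool move_arm, never from a script. Its argument "steps" is one flat list of numbers, 7 for each row, row after row: the turn, a rotation vector about the world's x, y, z normalised to -1 to 1, where 1 is 360 degrees, then the shift along the world's x, y, z normalised to -1 to 1, where 1 is 1 m, then the opening, from -1 (shut) to 1 (fully open). A call has exactly 10 rows; each row is the pose to reach, as a shift and turn from the pose commanded when the call began, turning the shorter way round; what a row does not reach only later rows make up. A row lasts 1/10 s, in which the tool goes at most 50 mm and 8.59 degrees, less where a joint would pass 70% of its speed; a pose out of reach is approached as far as the arm can. A call with a number of a shift or a turn outside -1 to 1 is refused whole. A call with a gripper value outside its range is refused whole. The fingers move at their own pace and stop on an object; "squeeze" is the grip in N (left out, the last holds). Time passes only in rows, so rows that repeat a pose let the fingers close, or fill a call up. It gives the time, the measured TCP pose, the force, the opening and the grip force at its end, in the units of the state.
- manip.get_state(): the state, without advancing time (a new reading comes with each control period).
- manip.get_image(name): name is "scene" or "top" or "wrist"; returns a dict with "pixels" (400x640x3 uint8, blue, green, red), "fx", "fy", "cx", "cy" (pixels), "D" ([k1, k2, p1, p2, k3] as OpenCV has them; the pictures are not rectified), "R" (3x3) and "t" (3): a world point X has camera coordinates R X + t. Camera axes: x right, y down, z forward; pixel columns grow to the right and rows downward; lengths in m; the calibration is good to about 2 mm. A picture is of the moment at which its call begins. There is no depth.
- manip.sign_off(): hands the job in; it is judged then, once.
The state is a dict: "clock": time; "qpos": joint angles; "qd": joint speeds; "effort": joint torques, N m; "position": TCP position; "ee_rot": TCP orientation; "contact_force": force on the tool from outside, world axes, zero at the start; "moment": the same for the moment, N m; "width": finger opening in m; "gripper_force": force on a finger pad.
Only numpy, scipy, OpenCV 4.12 (cv2) and the standard library are available. Lean on these libraries where they do the work, as an engineer would, in place of code of your own. Each camera call takes 0.05 s, during which the arm holds its last target. There are 200 camera calls.

## Working session

There is one attempt and no reset: what is moved stays moved. The work goes in short steps, Python scripts to look and compute and a tool call to move; the robot and the scene stay as the last step left them, time stands still between calls to the robot, and variables do not carry over. Pictures are saved under pics/ and viewed, at most 10 in all, crops included, and the job is handed in when it is done.

Besides the shell and the picture viewer there is one more tool, called after ">>>" by a JSON object that holds its "name" and its "arguments", one argument or row to a line. move_arm: Moves the arm, as the interface text tells. Scaled input: -1 to 1 covers 1 m each way for a shift and 360 degrees each way for a turn. Its arguments: {"type":"object","properties":{"steps":{"type":"array"},"squeeze":{"type":"number"}},"required":["steps"]}

```bash
ls; mkdir -p pics; cat > h.py <<'E'
import numpy as np, cv2
from rig import manip
def img(n):
    d=manip.get_image(n); d={k:(np.array(v) if k!='pixels' else np.array(v)) for k,v in d.items()}
    d['K']=np.array([[d['fx'],0,d['cx']],[0,d['fy'],d['cy']],[0,0,1]],float); return d
def ray(d,uv):
    p=cv2.undistortPoints(np.array(uv,float).reshape(-1,1,2),d['K'],d['D'].astype(float)).reshape(-1,2)
    r=np.c_[p,np.ones(len(p))]@d['R']; return -d['R'].T@d['t'], r
def onz(d,uv,z):
    c,r=ray(d,uv); return c+r*((z-c[2])/r[:,2])[:,None]
def proj(d,X):
    return cv2.projectPoints(np.array(X,float).reshape(-1,3),cv2.Rodrigues(d['R'].astype(float))[0],d['t'].astype(float),d['K'],d['D'].astype(float))[0].reshape(-1,2)
E
python3 - <<'E'
from h import *
s=manip.get_state();print({k:np.round(v,3) for k,v in s.items()})
for n in ['scene','top']:
    d=img(n);cv2.imwrite(f'pics/{n}0.png',d['pixels']);print(n,-d['R'].T@d['t'],d['fx'],d['R'].round(2).tolist())
E
```

```text
pics
{'clock': np.float64(0.0), 'qpos': array([-1.387,  0.277,  1.506,  0.   ,  1.361, -0.121]), 'qd': array([-0.   ,  0.002,  0.001,  0.   , -0.002, -0.   ]), 'effort': array([-1.0000e-03, -4.1678e+01, -2.4580e+01, -0.0000e+00,  1.1000e-02,
        0.0000e+00]), 'position': array([ 0.172, -0.548,  0.247]), 'ee_rot': array([-0.001,  0.988,  0.152, -0.   ]), 'contact_force': array([-0.167,  0.22 ,  0.448]), 'moment': array([ 0.   , -0.028,  0.042]), 'gripper_force': np.float64(0.0), 'width': np.float64(0.085)}
scene [0.2337409  0.83505198 0.69222879] 381.5769294204951 [[-0.89, -0.45, -0.01], [-0.3, 0.59, -0.75], [0.34, -0.66, -0.66]]
top [0.40920055 0.26657122 1.1102831 ] 442.0358315335501 [[-0.03, -1.0, -0.02], [-0.99, 0.03, -0.1], [0.1, 0.01, -0.99]]
```

View pics/top0.png

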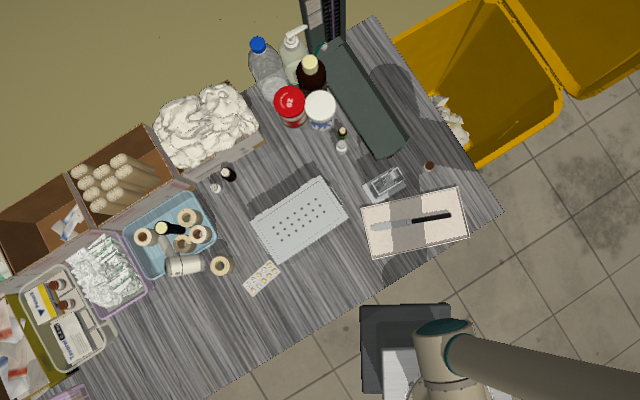

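View pics/scene0.png

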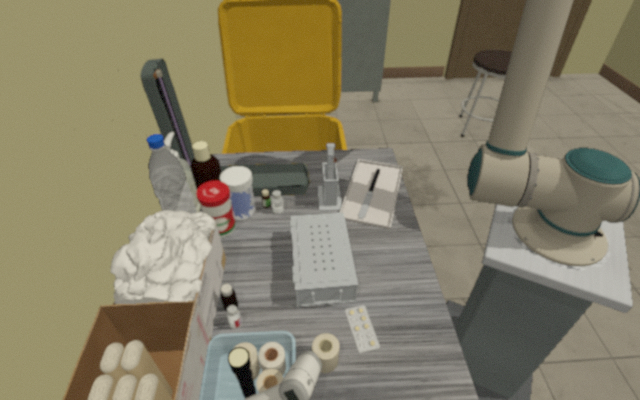

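The top view shows the perforated lid at about (298,220), the tray at (415,222) with the black handle to its right at (430,217), and the stand with tongs at (383,185). In the scene view the tongs' head is near (331,150) and the lid's front edge runs along (325,300).

```bash
python3 - <<'E'
from h import *
a=cv2.imread('pics/top0.png');c=cv2.imread('pics/scene0.png')
A=cv2.resize(a[150:265,240:480],None,fx=3.3,fy=3.3,interpolation=cv2.INTER_CUBIC)
B=cv2.resize(c[135:315,280:410],None,fx=3.3,fy=3.3,interpolation=cv2.INTER_CUBIC)
cv2.imwrite('pics/cA.png',A);cv2.imwrite('pics/cB.png',B)
d=img('top');g=d['pixels'];hsv=cv2.cvtColor(g,cv2.COLOR_BGR2HSV)
def big(m,x0,x1,y0,y1):
    M=np.zeros(m.shape,np.uint8);M[y0:y1,x0:x1]=m[y0:y1,x0:x1]*255
    return max(cv2.findContours(M,cv2.RETR_EXTERNAL,cv2.CHAIN_APPROX_NONE)[0],key=cv2.contourArea)
blk=big(g.max(2)<60,370,465,195,245);print('handle',cv2.minAreaRect(blk),cv2.contourArea(blk))
i=g.astype(int)
wt=big((i[...,2]-i[...,0]>8)&(i[...,2]>170),355,475,180,265);print('tray',cv2.minAreaRect(wt))
print('px',g[190:194,300].tolist(),g[215,270].tolist(),g[225,395].tolist(),g[222,380].tolist(),g[240,400].tolist())
for z,cc in((.009,wt),):
    print(onz(d,cv2.boxPoints(cv2.minAreaRect(cc)),z).round(4).tolist())
print('handle ends z.016',onz(d,cv2.boxPoints(cv2.minAreaRect(blk)),.016).round(4).tolist())
E
```

```text
handle ((430.7954406738281, 217.8065185546875), (3.998810052871704, 38.805355072021484), 80.27242279052734) 116.0
tray ((441.50799560546875, 214.59628295898438), (50.56305694580078, 41.389163970947266), 78.92979431152344)
px [[183, 188, 186], [182, 187, 185], [183, 187, 186], [163, 168, 166]] [184, 189, 188] [122, 124, 124] [143, 153, 163] [129, 139, 146]
[[0.5335, 0.0578, 0.009], [0.5506, -0.0461, 0.009], [0.4252, -0.0634, 0.009], [0.4088, 0.0395, 0.009]]
handle ends z.016 [[0.4699, 0.0747, 0.016], [0.4832, -0.0216, 0.016], [0.4733, -0.0228, 0.016], [0.46, 0.0734, 0.016]]
```

View pics/cA.png

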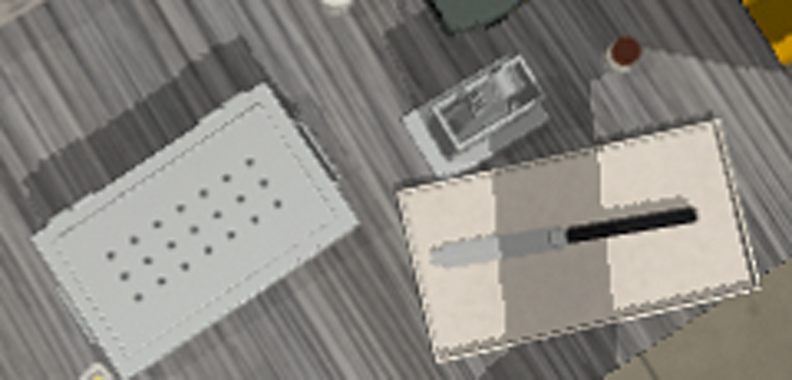

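View pics/cB.png

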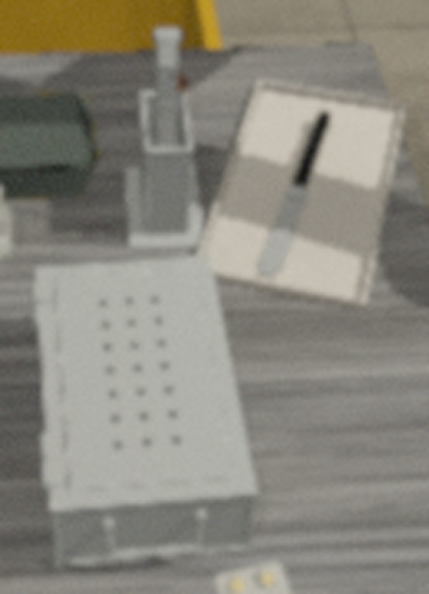

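The crops (3.3x, top crop offset (240,150)) show:
- **Lid:** corners at (33,237), (268,85), (358,224) and (122,378), with the front edge at lower right.
- **Tray:** corners at (398,188), (718,120), (760,288) and (438,360).
- **Spatula:** tip at (432,257) and handle end at (696,214).
- **Stand:** sleeve top at about (433,108), (527,55), (548,88) and (455,145).
- **Tongs:** in the scene crop the head is at (167,35).

```bash
python3 - <<'E'
from h import *
d=img('top');s=img('scene')
f=lambda L:np.array(L,float)/3.3+[240,150]
f2=lambda L:np.array(L,float)/3.3+[280,135]
P=lambda *a:print(*[x.round(4).tolist() if hasattr(x,'round') else x for x in a])
lid=onz(d,f([(33,237),(268,85),(358,224),(122,378)]),.062)[:,:2];P('lid',lid,lid.mean(0))
for a,b in((0,1),(1,2),(3,2),(0,3)):
  v=lid[b]-lid[a];P(np.linalg.norm(v),np.degrees(np.arctan2(v[1],v[0])))
tr=onz(d,f([(398,188),(718,120),(760,288),(438,360)]),.009)[:,:2];P('tray',tr,tr.mean(0))
v=tr[0]-tr[1];P('trayyaw',np.degrees(np.arctan2(v[1],v[0])))
P('tip',onz(d,f([(432,257)]),.004)); P('hend',onz(d,f([(696,214)]),.012))
st=onz(d,f([(433,108),(527,55),(548,88),(455,145)]),.09)[:,:2];P('stand',st,st.mean(0))
for a,b in((0,1),(3,2)):
  v=st[b]-st[a];P(np.linalg.norm(v),np.degrees(np.arctan2(v[1],v[0])))
# scene: stand top corners & head
P('stand scene',onz(s,f2([(137,92),(187,90),(193,150),(147,153)]),.09))
P('head scene',onz(s,f2([(167,33)]),.172))
for z in(.17,):P('head top',onz(d,f([(510,85)]),z))
P('scene lid',onz(s,f2([(37,268),(207,258),(257,490),(48,500)]),.062))
P('scene hndl',onz(s,f2([(324,116),(298,186),(268,272)]),.01))
# vial_c
P('vial',onz(d,f([(625,52)]),.05))
E
```

```text
lid [[0.4722, 0.4668], [0.5778, 0.2939], [0.4748, 0.2319], [0.3694, 0.404]] [0.4735, 0.3491]
0.2026 -58.573
0.1203 -148.968
0.2019 -58.5341
0.1204 -148.5945
tray [[0.5045, 0.1989], [0.5492, -0.0476], [0.4203, -0.0723], [0.3742, 0.1735]] [0.462, 0.0631]
trayyaw 100.2749
tip [[0.4517, 0.1747, 0.004]]
hend [[0.4776, -0.0257, 0.012]]
stand [[0.5534, 0.1772], [0.5893, 0.109], [0.5652, 0.0952], [0.5266, 0.1627]] [0.5586, 0.136]
0.0771 -62.2047
0.0777 -60.2332
stand scene [[0.5913, 0.1191, 0.09], [0.5569, 0.099, 0.09], [0.5215, 0.1648, 0.09], [0.5508, 0.1834, 0.09]]
head scene [[0.5549, 0.1432, 0.172]]
head top [[0.5557, 0.1334, 0.17]]
scene lid [[0.5789, 0.3021, 0.062], [0.4755, 0.2389, 0.062], [0.3679, 0.4056, 0.062], [0.4758, 0.4679, 0.062]]
scene hndl [[0.4766, -0.0182, 0.01], [0.4632, 0.0793, 0.01], [0.4477, 0.1828, 0.01]]
vial [[0.5965, 0.0302, 0.05]]
```

>>> {"name": "move_arm", "arguments": {
  "steps": [0, 0, 0.223, 0.293, 0.608, -0.148, -0.1, 0, 0, 0.223, 0.293, 0.608, -0.148, -0.1, 0, 0, 0.223, 0.293, 0.608, -0.148, -0.1, 0, 0, 0.223, 0.293, 0.608, -0.148, -0.1, 0, 0, 0.223, 0.293, 0.608, -0.148, -0.1, 0, 0, 0.223, 0.293, 0.608, -0.148, -0.1, 0, 0, 0.223, 0.293, 0.608, -0.148, -0.1, 0, 0, 0.223, 0.293, 0.608, -0.148, -0.1, 0, 0, 0.223, 0.293, 0.608, -0.148, -0.1, 0, 0, 0.223, 0.293, 0.608, -0.148, -0.1],
  "squeeze": 100
}}

```text
clock: 1.25
position: [0.3852, -0.1068, 0.1412]
ee_rot: [0.001, 0.656, 0.754, 0.0]
contact_force: [1.0, -0.2, 0.7]
width: 0.0384
gripper_force: 0.0
```

>>> {"name": "move_arm", "arguments": {
  "steps": [0, 0, 0, 0.081, 0.1695, -0.061, -0.1, 0, 0, 0, 0.081, 0.1695, -0.061, -0.1, 0, 0, 0, 0.081, 0.1695, -0.061, -0.1, 0, 0, 0, 0.081, 0.1695, -0.061, -0.1, 0, 0, 0, 0.081, 0.1695, -0.061, -0.1, 0, 0, 0, 0.081, 0.1695, -0.061, -0.1, 0, 0, 0, 0.081, 0.1695, -0.081, -0.1, 0, 0, 0, 0.081, 0.1695, -0.081, -0.1, 0, 0, 0, 0.081, 0.1695, -0.081, -0.1, 0, 0, 0, 0.081, 0.1695, -0.081, -0.1]
}}

```text
clock: 2.25
position: [0.4659, 0.0601, 0.0611]
ee_rot: [0.001, 0.658, 0.753, 0.0]
contact_force: [0.5, 0.1, -0.8]
width: 0.0381
gripper_force: 0.0
```

```bash
python3 - <<'E'
from h import *
s=manip.get_state();print(s['position'],s['ee_rot'],s['clock'])
d=img('wrist');g=d['pixels'];cv2.imwrite('pics/w1.png',g)
print(proj(d,[[.467,.0515,.016],[.477,-.022,.012],[.450,.178,.004],s['position']]).round(0).tolist())
d=img('top');i=d['pixels'].astype(int)
E
```

```text
[0.46590183 0.06005038 0.06110595] [5.71978096e-04 6.58331759e-01 7.52727571e-01 4.15500568e-04] 2.25
[[325.0, 243.0], [325.0, 324.0], [325.0, 37.0], [326.0, 269.0]]
```

View pics/w1.png

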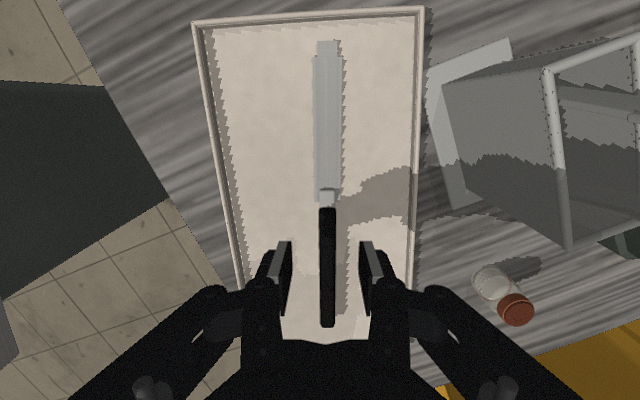

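The wrist view shows the spatula centred between the fingers, with the tip at (328,40) and the handle end at (327,326), both within 3 px of prediction. I'll descend and grip.

>>> {"name": "move_arm", "arguments": {
  "steps": [0, 0, 0, 0, 0, -0.02, -0.1, 0, 0, 0, 0, 0, -0.03, -0.1, 0, 0, 0, 0, 0, -0.039, -0.1, 0, 0, 0, 0, 0, -0.039, -0.1, 0, 0, 0, 0, 0, -0.039, -1, 0, 0, 0, 0, 0, -0.039, -1, 0, 0, 0, 0, 0, -0.039, -1, 0, 0, 0, 0, 0, -0.039, -1, 0, 0, 0, 0, 0, -0.039, -1, 0, 0, 0, 0, 0, -0.039, -1],
  "squeeze": 115
}}

```text
clock: 3.35
position: [0.4663, 0.061, 0.022]
ee_rot: [0.001, 0.658, 0.753, 0.001]
contact_force: [-0.8, 0.7, 5.6]
width: 0.0083
gripper_force: 113.9
```

>>> {"name": "move_arm", "arguments": {
  "steps": [0, 0, 0, 0, 0, 0.03, -1, 0, 0, 0, 0, 0, 0.07, -1, 0, 0, -0.022, -0.02, 0.01, 0.089, -1, 0, 0, -0.045, -0.05, 0.04, 0.089, -1, 0, 0, -0.068, -0.08, 0.07, 0.089, -1, 0, 0, -0.09, -0.11, 0.1, 0.089, -1, 0, 0, -0.113, -0.14, 0.135, 0.089, -1, 0, 0, -0.136, -0.165, 0.16, 0.089, -1, 0, 0, -0.159, -0.165, 0.184, 0.089, -1, 0, 0, -0.182, -0.165, 0.184, 0.089, -1]
}}

```text
clock: 4.35
position: [0.2997, 0.2475, 0.1105]
ee_rot: [-0.001, 0.956, 0.295, 0.001]
contact_force: [0.6, 0.5, -1.5]
width: 0.0081
gripper_force: 113.1
```

```bash
python3 - <<'E'
from h import *
s=manip.get_state();print(s['position'],s['ee_rot'],s['clock'],s['contact_force'],s['width'])
t=img('top');c=img('scene')
p=s['position'];a=np.radians(32.2);u=np.array([np.cos(a),np.sin(a),0])
X=[p+u*.1185-[0,0,.0188],[.4228,.3197,.053]]
q=proj(t,X);r=proj(c,X);print(q,r)
def crop(d,m,k=4,w=45,h=35):
    x,y=np.clip(m.astype(int),[w,h],[640-w,400-h]);print((x-w,y-h));return cv2.resize(d['pixels'][y-h:y+h,x-w:x+w],None,fx=k,fy=k,interpolation=cv2.INTER_CUBIC)
cv2.imwrite('pics/l1.png',np.hstack([crop(t,q[0]),crop(c,r[0])]))
E
```

```text
[0.2997261  0.24748191 0.11050581] [-7.05227341e-04  9.55525420e-01  2.94906702e-01  8.43838218e-04] 4.35 [ 0.61609028  0.45721807 -1.52192942] 0.00806841229144608
[[315.61465553 250.59390206]
 [312.26324579 240.93826061]] [[362.00723438 235.71963824]
 [349.44374176 246.96397379]]
(np.int64(270), np.int64(215))
(np.int64(317), np.int64(200))
```

View pics/l1.png

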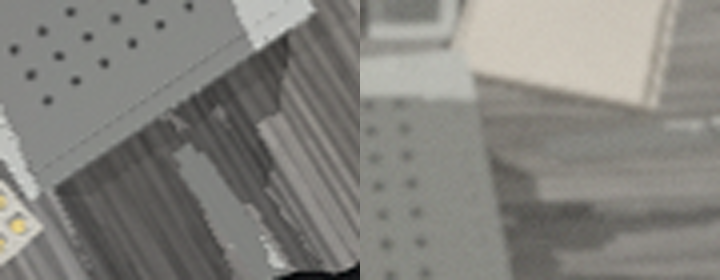

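The top view has the blade tip at about (315.5,252) and the scene view at about (364,236). Both are close to prediction, so the blade is level and in line with the notch. Next I lower and insert.

>>> {"name": "move_arm", "arguments": {
  "steps": [0, 0, -0.002, 0, 0, -0.02, -1, 0, 0, -0.002, 0, 0, -0.035, -1, 0, 0, -0.002, 0, 0, -0.0385, -1, 0, 0, -0.002, 0, 0, -0.0385, -1, 0, 0, -0.002, 0.0085, 0.005, -0.0385, -1, 0, 0, -0.002, 0.017, 0.0105, -0.0385, -1, 0, 0, -0.002, 0.0256, 0.0157, -0.0385, -1, 0, 0, -0.002, 0.034, 0.021, -0.0385, -1, 0, 0, -0.002, 0.0427, 0.0261, -0.0385, -1, 0, 0, -0.002, 0.047, 0.0287, -0.0385, -1]
}}

```text
clock: 5.45
position: [0.3491, 0.2745, 0.0718]
ee_rot: [-0.0, 0.957, 0.29, 0.001]
contact_force: [-0.9, 0.1, -0.5]
width: 0.0083
gripper_force: 113.1
```

>>> {"name": "move_arm", "arguments": {
  "steps": [0, 0, 0, 0, 0, 0.009, -1, 0, 0, 0, 0.0006, 0.0004, 0.0167, -1, 0, 0, 0, 0.0016, 0.001, 0.0243, -1, 0, 0, 0, 0.0032, 0.002, 0.0317, -1, 0, 0, 0, 0.0055, 0.0033, 0.039, -1, 0, 0, 0, 0.0082, 0.005, 0.046, -1, 0, 0, 0, 0.0114, 0.007, 0.0526, -1, 0, 0, 0, 0.0151, 0.0092, 0.059, -1, 0, 0, 0, 0.0193, 0.0118, 0.0649, -1, 0, 0, 0, 0.0239, 0.0146, 0.0704, -1]
}}

```text
clock: 6.45
position: [0.3718, 0.2884, 0.1427]
ee_rot: [0.0, 0.957, 0.29, -0.0]
contact_force: [-0.9, -0.3, -0.8]
width: 0.0081
gripper_force: 113.0
```

```bash
python3 - <<'E'
from h import *
t=img('top');c=img('scene')
A=cv2.resize(t['pixels'][150:290,230:370],None,fx=2.8,fy=2.8);B=cv2.resize(c['pixels'][170:310,270:410],None,fx=2.8,fy=2.8)
cv2.imwrite('pics/l2.png',np.hstack([A,B]))
E
```

```text
(no output)
```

View pics/l2.png

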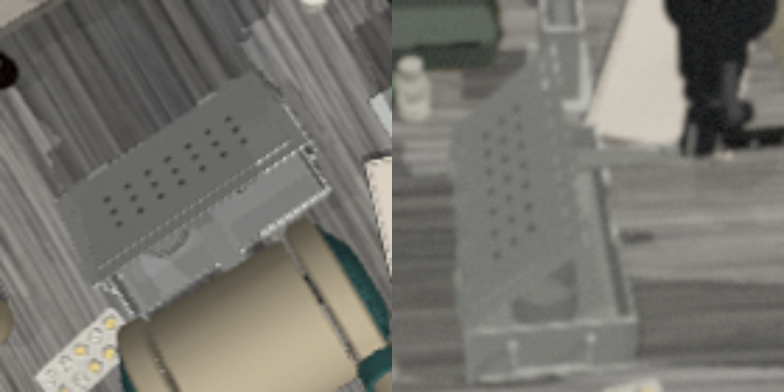

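The lid is rising with the blade: in the scene crop it is about half open, with the blade under it at (600,155) and a large pot visible at (545,295). I'll carry on along the arc.

>>> {"name": "move_arm", "arguments": {
  "steps": [0, 0, 0, 0.0049, 0.003, 0.0049, -1, 0, 0, 0, 0.0103, 0.0063, 0.0094, -1, 0, 0, 0, 0.016, 0.0098, 0.0133, -1, 0, 0, 0, 0.0218, 0.0134, 0.0166, -1, 0, 0, 0, 0.028, 0.0171, 0.0193, -1, 0, 0, 0, 0.0343, 0.021, 0.0213, -1, 0, 0, 0, 0.0408, 0.025, 0.0227, -1, 0, 0, 0, 0.0473, 0.0289, 0.0235, -1, 0, 0, 0, 0.0538, 0.0329, 0.0235, -1, 0, 0, 0, 0.059, 0.0361, 0.0231, -1]
}}

```text
clock: 7.55
position: [0.4314, 0.3249, 0.1653]
ee_rot: [-0.0, 0.957, 0.29, 0.0]
contact_force: [-1.5, -1.2, 0.2]
width: 0.0082
gripper_force: 113.2
```

```bash
python3 - <<'E'
from h import *
t=img('top');c=img('scene')
A=cv2.resize(t['pixels'][150:290,230:370],None,fx=2.8,fy=2.8);B=cv2.resize(c['pixels'][170:310,270:410],None,fx=2.8,fy=2.8)
cv2.imwrite('pics/l3.png',np.hstack([A,B]))
a=np.radians(31.45);bx=np.array([np.cos(a),np.sin(a),0]);by=np.array([-np.sin(a),np.cos(a),0]);O=np.array([.474,.351,0])
for th in(80,90,96,100):
    r=np.radians(th);L=[O+bx*(.06-.122*np.cos(r))+by*y+[0,0,.06+.122*np.sin(r)] for y in(-.102,.102)]
    print(th,((proj(t,L)-[230,150])*2.8).round().tolist(),((proj(c,L)-[270,170])*2.8+[392,0]).round().tolist())
E
```

```text
80 [[264.0, 70.0], [38.0, 216.0]] [[476.0, 13.0], [490.0, 217.0]]
90 [[249.0, 46.0], [23.0, 193.0]] [[448.0, 13.0], [456.0, 217.0]]
96 [[240.0, 33.0], [14.0, 179.0]] [[431.0, 14.0], [435.0, 219.0]]
100 [[234.0, 24.0], [8.0, 170.0]] [[421.0, 16.0], [422.0, 221.0]]
```

View pics/l3.png

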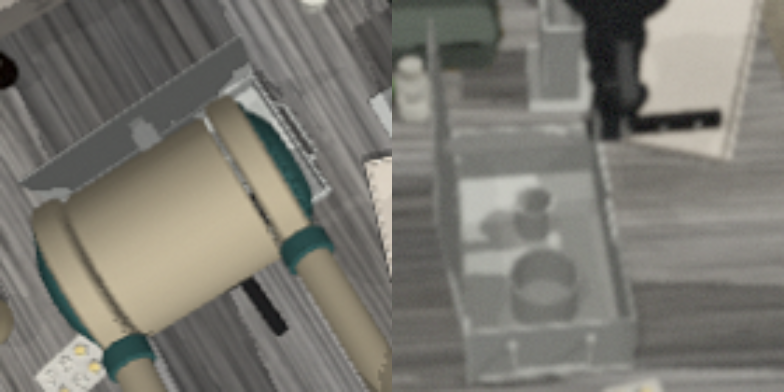

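The lid stands at about 95° (edge from (432,15) to (437,220) in the scene crop). The small pot's rim is at (533,198), on the box's −y side, and the large pot's is at (545,272). Now the spatula goes back to its tray.

>>> {"name": "move_arm", "arguments": {
  "steps": [0, 0, 0, -0.03, -0.018, 0, -1, 0, 0, 0, -0.07, -0.043, 0, -1, 0, 0, 0.015, -0.11, -0.07, 0, -1, 0, 0, 0.035, -0.13, -0.11, 0, -1, 0, 0, 0.057, -0.125, -0.15, 0, -1, 0, 0, 0.08, -0.105, -0.18, -0.02, -1, 0, 0, 0.1, -0.08, -0.21, -0.03, -1, 0, 0, 0.12, -0.05, -0.235, -0.04, -1, 0, 0, 0.14, -0.02, -0.25, -0.05, -1, 0, 0, 0.16, 0.01, -0.262, -0.06, -1]
}}

```text
clock: 8.65
position: [0.4424, 0.0605, 0.105]
ee_rot: [0.001, 0.698, 0.716, 0.001]
contact_force: [0.6, 0.3, -0.5]
width: 0.0082
gripper_force: 113.2
```

>>> {"name": "move_arm", "arguments": {
  "steps": [0, 0, 0.0172, 0.0236, 0, 0, -1, 0, 0, 0.0172, 0.0236, 0, -0.02, -1, 0, 0, 0.0172, 0.0236, 0, -0.05, -1, 0, 0, 0.0172, 0.0236, 0, -0.07, -1, 0, 0, 0.0172, 0.0236, 0, -0.0785, -1, 0, 0, 0.0172, 0.0236, 0, -0.0825, -1, 0, 0, 0.0172, 0.0236, 0, -0.0825, -1, 0, 0, 0.0172, 0.0236, 0, -0.0825, -0.2, 0, 0, 0.0172, 0.0236, 0, -0.0825, -0.2, 0, 0, 0.0172, 0.0236, 0, -0.0825, -0.2]
}}

```text
clock: 9.65
position: [0.4646, 0.0624, 0.0234]
ee_rot: [0.001, 0.659, 0.752, 0.001]
contact_force: [0.3, -0.5, 0.5]
width: 0.0345
gripper_force: 0.0
```

>>> {"name": "move_arm", "arguments": {
  "steps": [0, 0, 0, 0, 0, 0.03, -0.2, 0, 0, 0, 0, 0, 0.07, -0.2, 0, 0, -0.022, 0, -0.02, 0.11, 0.4, 0, 0, -0.044, 0, -0.05, 0.15, 0.4, 0, 0, -0.066, -0.01, -0.08, 0.19, 0.4, 0, 0, -0.089, -0.015, -0.12, 0.22, 0.4, 0, 0, -0.112, -0.015, -0.12, 0.22, 0.4, 0, 0, -0.135, -0.015, -0.12, 0.22, 0.4, 0, 0, -0.158, -0.015, -0.12, 0.22, 0.4, 0, 0, -0.18, -0.015, -0.12, 0.22, 0.4]
}}

```text
clock: 10.65
position: [0.4488, -0.0578, 0.2432]
ee_rot: [0.0, 0.96, 0.279, 0.0]
contact_force: [0.4, 0.3, -0.6]
width: 0.06
gripper_force: 0.0
```

```bash
python3 - <<'E'
from h import *
s=manip.get_state();print(s['position'],s['ee_rot'],s['clock'],s['width'])
t=img('top');c=img('scene')
R=lambda im,x,y,w,h,k:cv2.resize(im[y:y+h,x:x+w],None,fx=k,fy=k,interpolation=cv2.INTER_CUBIC)
A=R(t['pixels'],245,160,220,110,3.6)          # 792x396
B=R(c['pixels'],295,225,66,50,4); C=R(c['pixels'],310,135,60,50,4); D=R(c['pixels'],340,155,65,50,4)
row=np.zeros((200,792,3),np.uint8);row[:,:264]=B;row[:,264:504]=C;row[:,504:764]=D
cv2.imwrite('pics/m1.png',np.vstack([A,row]))
E
```

```text
[ 0.44884466 -0.05782757  0.24324021] [2.96531303e-04 9.60432885e-01 2.78511043e-01 4.28975044e-04] 10.65 0.05996232836514625
```

View pics/m1.png

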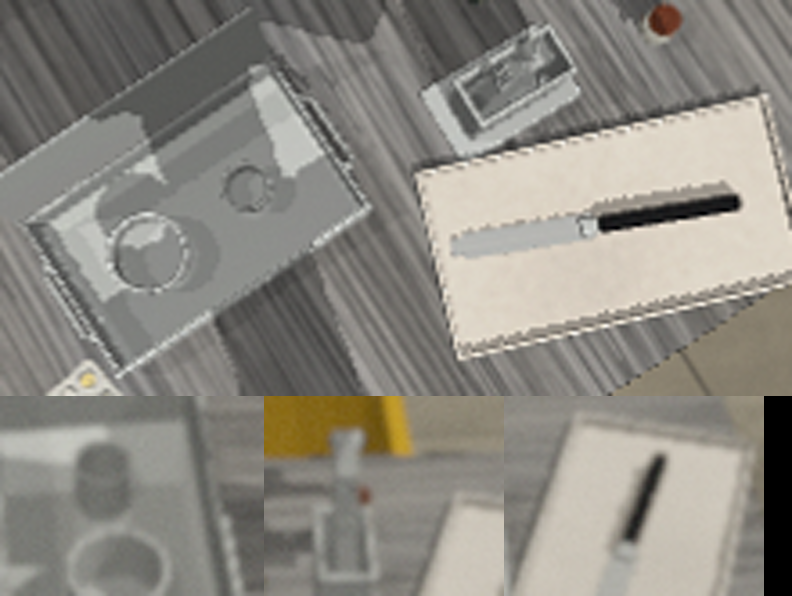

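The top crop (3.6x, offset (245,160)) shows the small pot's rim at (249,188), the large pot's at (150,252) and the spatula lying in its tray. In the scene insets the small pot's rim is at (103,455), the large one's at (118,565), and the tongs' head at (347,432).

```bash
python3 - <<'E'
from h import *
t=img('top');c=img('scene')
P=lambda *a:print(*[x.round(4).tolist() if hasattr(x,'round') else x for x in a])
ft=lambda L:np.array(L,float)/3.6+[245,160]
a=np.radians(31.45);B=np.array([[np.cos(a),np.sin(a)],[-np.sin(a),np.cos(a)]]);O=np.array([.474,.351])
# box rim from top: corners of open box
bc=onz(t,ft([(27,220),(262,68),(371,208),(120,375)]),.06)[:,:2];P('box',bc,bc.mean(0))
for n,p,z in(('small',(249,188),.036),('large',(150,252),.042)):
    X=onz(t,ft([p]),z)[0,:2];P(n,X,'box',B@(X-O))
for n,p,z in(('small',(103,457),.036),('large',(118,567),.042)):
    X=onz(c,[np.array([295,225])+(np.array(p)-[0,396])/4],z)[0,:2];P(n,X,'box',B@(X-O))
st=onz(t,ft([(457,92),(548,26),(579,72),(487,127)]),.09)[:,:2];P('stand',st,st.mean(0))
# circle refinement in top
g=cv2.cvtColor(t['pixels'],cv2.COLOR_BGR2GRAY);u=cv2.resize(g[185:255,260:345],None,fx=6,fy=6,interpolation=cv2.INTER_CUBIC)
for r in((30,45),(52,75)):
    h=cv2.HoughCircles(u,cv2.HOUGH_GRADIENT,1.5,40,param1=80,param2=20,minRadius=r[0],maxRadius=r[1])
    if h is not None:
        for q in h[0][:3]:
            X=onz(t,[q[:2]/6+[260,185]],.036 if r[0]==30 else .042)[0,:2];P('hough',q/6,X,B@(X-O))
s=manip.get_state()
w=img('wrist');P('wrist proj',proj(w,[[.556,.139,.176],[.557,.139,.09]]))
E
```

```text
box [[0.4738, 0.4611], [0.5708, 0.3024], [0.4752, 0.2328], [0.3701, 0.401]] [0.4725, 0.3493]
small [0.4927, 0.3141] box [-0.0033, -0.0412]
large [0.451, 0.3816] box [-0.0036, 0.038]
small [0.4942, 0.317] box [-0.0005, -0.0395]
large [0.4502, 0.3869] box [-0.0015, 0.043]
stand [[0.5467, 0.1757], [0.5881, 0.1149], [0.5574, 0.0961], [0.5233, 0.1573]] [0.5539, 0.136]
hough [66.625, 9.875, 7.349999904632568] [0.5343, 0.2826] [0.0157, -0.0898]
hough [23.625, 47.625, 7.074999809265137] [0.4451, 0.3897] [-0.0044, 0.0481]
hough [18.125, 33.125, 6.525000095367432] [0.4808, 0.4025] [0.0327, 0.0404]
hough [25.875, 45.125, 10.966699600219727] [0.4508, 0.3835] [-0.0029, 0.0398]
hough [60.875, 12.875, 12.066699981689453] [0.5267, 0.2967] [0.0166, -0.0738]
hough [71.875, 29.875, 12.066699981689453] [0.4845, 0.2712] [-0.0327, -0.0736]
wrist proj [[135.392, -100.1443], [198.5028, -34.8679]]
```

>>> {"name": "move_arm", "arguments": {
  "steps": [0, 0, -0.0078, 0.107, 0.196, 0.01, 0.4, 0, 0, -0.0078, 0.107, 0.196, 0.01, 0.4, 0, 0, -0.0078, 0.107, 0.196, 0.01, 0.4, 0, 0, -0.0078, 0.107, 0.196, 0.01, 0.4, 0, 0, -0.0078, 0.107, 0.196, 0.01, 0.4, 0, 0, -0.0078, 0.107, 0.196, 0.01, 0.4, 0, 0, -0.0078, 0.107, 0.196, 0.01, 0.4, 0, 0, -0.0078, 0.107, 0.196, 0.01, 0.4, 0, 0, -0.0078, 0.107, 0.196, 0.01, 0.4, 0, 0, -0.0078, 0.107, 0.196, 0.01, 0.4]
}}

```text
clock: 11.9
position: [0.5557, 0.1373, 0.253]
ee_rot: [0.0, 0.966, 0.257, 0.0]
contact_force: [-0.1, 0.9, 0.8]
width: 0.0598
gripper_force: 0.0
```

```bash
python3 - <<'E'
from h import *
s=manip.get_state();print(s['position'],s['ee_rot'],s['clock'],s['width'])
w=img('wrist')
print(proj(w,[[.556,.138,.176],[.556,.138,.09],s['position'],[.4935,.3155,.036]]).round(1).tolist())
cv2.imwrite('pics/w2.png',w['pixels'])
E
```

```text
[0.55571588 0.13726623 0.25301226] [1.49286464e-04 9.66319853e-01 2.57343961e-01 7.72203631e-05] 11.9 0.05980890599300006
[[322.6, 213.6], [323.2, 183.8], [322.5, 269.9], [174.1, 145.7]]
```

View pics/w2.png

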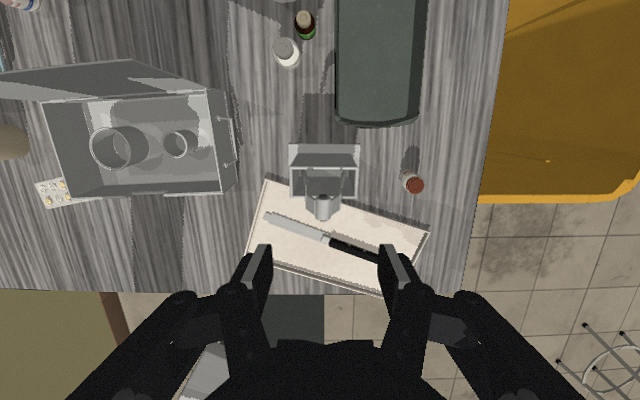

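The wrist view shows the tongs' head at (323,207), laterally centred and square to the fingers, and the sleeve rim from (290,197) to (357,196). I'll descend and close lightly.

>>> {"name": "move_arm", "arguments": {
  "steps": [0, 0, 0, 0.001, 0.0005, -0.03, 0.4, 0, 0, 0, 0.001, 0.0005, -0.06, 0.4, 0, 0, 0, 0.001, 0.0005, -0.085, 0.4, 0, 0, 0, 0.001, 0.0005, -0.105, 0.4, 0, 0, 0, 0.001, 0.0005, -0.118, 0.4, 0, 0, 0, 0.001, 0.0005, -0.124, 0.4, 0, 0, 0, 0.001, 0.0005, -0.124, 0, 0, 0, 0, 0.001, 0.0005, -0.124, -0.2, 0, 0, 0, 0.001, 0.0005, -0.124, -0.25, 0, 0, 0, 0.001, 0.0005, -0.124, -0.25],
  "squeeze": 20
}}

```text
clock: 12.95
position: [0.5578, 0.1388, 0.1298]
ee_rot: [0.0, 0.966, 0.258, 0.001]
contact_force: [-0.3, 0.1, 1.7]
width: 0.0323
gripper_force: 6.3
```

>>> {"name": "move_arm", "arguments": {
  "steps": [0, 0, 0, 0, 0, 0, -0.28, 0, 0, 0, 0, 0, 0, -0.28, 0, 0, 0, 0, 0, 0.01, -0.28, 0, 0, 0, 0, 0, 0.025, -0.28, 0, 0, 0, 0, 0, 0.04, -0.28, 0, 0, 0, 0, 0, 0.06, -0.28, 0, 0, 0, 0, 0, 0.08, -0.28, 0, 0, 0, 0, 0, 0.1, -0.28, 0, 0, 0, 0, 0, 0.118, -0.28, 0, 0, 0, 0, 0, 0.125, -0.28]
}}

```text
clock: 13.95
position: [0.5575, 0.1392, 0.2558]
ee_rot: [-0.0, 0.966, 0.258, 0.001]
contact_force: [0.4, -0.2, -0.6]
width: 0.0309
gripper_force: 6.0
```

```bash
python3 - <<'E'
from h import *
from scipy.spatial.transform import Rotation as Ro
s=manip.get_state();w=img('wrist')
T=lambda p,q:(Ro.from_quat([q[1],q[2],q[3],q[0]]).as_matrix(),np.array(p))
Rn,pn=T(s['position'],s['ee_rot']);R0,p0=T([.55571588,.13726623,.25301226],[1.49286464e-04,9.66319853e-01,2.57343961e-01,7.72203631e-05])
Rc=w['R']@Rn; tc=w['R']@pn+w['t']   # cam<-tool
v=dict(w);v['R']=Rc@R0.T;v['t']=tc-v['R']@p0
a=np.radians(31.45);bx=np.array([np.cos(a),np.sin(a),0]);by=np.array([-np.sin(a),np.cos(a),0]);O=np.array([.474,.351,0])
print('check',proj(v,[[.556,.138,.176]]))
for n,X in(('small',[.4935,.3155,.036]),('large',[.4505,.384,.042]),('corner',O-bx*.06-by*.1+[0,0,.06]),('cornerfar',O+bx*.06-by*.1+[0,0,.06]),('tip',[.45,.178,.004]),('hend',[.477,-.022,.012]),('vial',[.5965,.0302,.05])):
    print(n,proj(v,[X]).round(1))
g=cv2.imread('pics/w2.png',0);u=cv2.resize(g[110:190,60:240],None,fx=5,fy=5,interpolation=cv2.INTER_CUBIC)
for r in((55,85),(95,150)):
    h=cv2.HoughCircles(u,cv2.HOUGH_GRADIENT,1.5,30,param1=80,param2=20,minRadius=r[0],maxRadius=r[1])
    if h is not None:
        for q in h[0][:4]: print('hough',(q[:2]/5+[60,110]).round(1),q[2]/5,onz(v,[q[:2]/5+[60,110]],.036 if r[0]==55 else .042).round(4))
E
```

```text
check [[322.56079899 213.54939854]]
small [[174.1 145.7]]
large [[109.3 149.8]]
corner [[221.1 194.9]]
cornerfar [[205.6  89.6]]
tip [[263.5 215.5]]
hend [[389.  263.8]]
vial [[415.  189.4]]
hough [108.8 145. ] 16.82 [[0.4531 0.3901 0.036 ]]
hough [175.7 146.8] 11.780001 [[0.4933 0.3134 0.036 ]]
hough [184.7 142.8] 13.5199995 [[0.5034 0.3051 0.036 ]]
hough [114.5 154. ] 16.49 [[0.4456 0.3802 0.036 ]]
hough [112.3 148.2] 21.43 [[0.4544 0.381  0.042 ]]
hough [117.5 142.8] 25.51 [[0.4641 0.3772 0.042 ]]
hough [105.2 153.3] 25.45 [[0.4435 0.3875 0.042 ]]
hough [119.8 148.8] 28.179998 [[0.4584 0.3723 0.042 ]]
```

>>> {"name": "move_arm", "arguments": {
  "steps": [0, 0, 0, -0.004, 0.01, 0, -0.28, 0, 0, 0, -0.011, 0.03, 0, -0.28, 0, 0, 0, -0.02, 0.055, 0, -0.28, 0, 0, 0, -0.031, 0.085, 0, -0.28, 0, 0, 0, -0.042, 0.115, 0, -0.28, 0, 0, 0, -0.052, 0.143, 0, -0.28, 0, 0, 0, -0.059, 0.163, 0, -0.28, 0, 0, 0, -0.0627, 0.1725, 0, -0.28, 0, 0, 0, -0.0637, 0.1755, 0, -0.28, 0, 0, 0, -0.0637, 0.1755, 0, -0.28]
}}

```text
clock: 15.0
position: [0.493, 0.3142, 0.2531]
ee_rot: [0.0, 0.966, 0.258, -0.001]
contact_force: [-1.0, -0.8, -0.5]
width: 0.0308
gripper_force: 6.0
```

```bash
python3 - <<'E'
from h import *
s=manip.get_state();print(s['position'],s['ee_rot'],s['width'],s['gripper_force'],s['contact_force'])
E
```

```text
[0.49304498 0.31418755 0.25307992] [ 4.09967443e-04  9.66086714e-01  2.58216798e-01 -6.14533047e-04] 0.03076831018304945 6.034107953310013 [-0.95840785 -0.7570266  -0.45402857]
```

>>> {"name": "move_arm", "arguments": {
  "steps": [0, 0, 0, 0, 0, 0, -0.255, 0, 0, 0, 0, 0, -0.01, -0.255, 0, 0, 0, 0, 0, -0.025, -0.255, 0, 0, 0, 0, 0, -0.04, -0.255, 0, 0, 0, 0, 0, -0.055, -0.255, 0, 0, 0, 0, 0, -0.065, -0.255, 0, 0, 0, 0, 0, -0.073, -0.255, 0, 0, 0, 0, 0, -0.078, -0.255, 0, 0, 0, 0, 0, -0.08, -0.255, 0, 0, 0, 0, 0, -0.08, -0.255]
}}

```text
clock: 16.0
position: [0.4935, 0.3143, 0.1738]
ee_rot: [0.0, 0.966, 0.258, 0.0]
contact_force: [-0.3, -0.3, -1.0]
width: 0.032
gripper_force: 5.7
```

```bash
python3 - <<'E'
from h import *
s=manip.get_state();print(s['position'],s['width'],s['gripper_force'],s['contact_force'])
c=img('scene');g=c['pixels'].astype(int)
p=s['position'];a=np.radians(29.9);tx=np.array([np.cos(a),np.sin(a),0]);ty=np.array([-np.sin(a),np.cos(a),0])
for n,z in(('jawbot',-.126),('legmid',-.06)):
  for y in(-.031,.031):
    print(n,y,proj(c,[p+ty*y+tx*x+[0,0,z] for x in(-.013,0,.013)]).round(1).tolist())
print('pot',proj(c,[[.4935,.3145,.036]]).round(1))
o=cv2.imread('pics/scene0.png').astype(int)
for v in range(205,262,6): print(v,' '.join('%3d'%x for x in g[v,300:356:2].mean(1)))
E
```

```text
[0.49352644 0.31434703 0.17376425] 0.03203460304668694 5.666532923496561 [-0.26579812 -0.25725706 -1.04160409]
jawbot -0.031 [[326.3, 225.9], [320.8, 226.1], [315.2, 226.4]]
jawbot 0.031 [[328.2, 246.3], [322.4, 246.6], [316.5, 246.8]]
legmid -0.031 [[326.6, 205.2], [320.7, 205.5], [314.9, 205.7]]
legmid 0.031 [[328.6, 225.6], [322.4, 225.8], [316.2, 226.1]]
pot [[321.5 239.6]]
205 100 106  98  88  90  94  94  93  95  89  36  29  34  96 130 139 142 137 150 169 159 164 176 184 185 183 183 185
211 138 139 140 141 141 141 145 145 139 126 117 120 134 139 141 142 134 135 129 107 168 180 183 182 184 186 185 186
217 139 136 129 128 130 133 136 133 126 119 129 128 132 122 113 119 116 114 113 107 105 146 172 169 175 181 185 185
223 113 116 121 123 121 119 120 120 141 142 132 128 129 129 118 113 112 109 107 109 103 107 153 138 129 131 131 131
229 117 115 115 118 120 119 119 119 126 119 126 130 125 115 107 105 111 106 105 108 107  93 128 141 116 119 116 115
235 183 185 186 190 195 197 197 195 179 167 136 127 138 154 147 144 141 141 144 141 137 103 101 146 133 116 123 116
241 156 158 166 177 184 191 195 171 130 115 117 114 131 142 151 144 141 149 155 150 150 136 102 127 140 123 127 128
247 187 175 148 142 148 154 149 116 112 109 117 122 130 136 133 133 134 141 139 138 139 141 117 106 162 141 142 141
253 161 134 121 119 126 134 135 127 112 112 117 127 138 158 162 140 132 133 135 136 135 142 133 100 137 146 121 127
259 167 168 169 168 172 176 180 185 178 161 141 129 127 127 141 138 133 136 133 136 135 139 144 118  95 110 123 130
```

>>> {"name": "move_arm", "arguments": {
  "steps": [0, 0, 0, 0, 0, -0.005, -0.255, 0, 0, 0, 0, 0, -0.011, -0.255, 0, 0, 0, 0, 0, -0.017, -0.255, 0, 0, 0, 0, 0, -0.023, -0.255, 0, 0, 0, 0, 0, -0.029, -0.255, 0, 0, 0, 0, 0, -0.035, -0.255, 0, 0, 0, 0, 0, -0.039, -0.255, 0, 0, 0, 0, 0, -0.0415, -0.255, 0, 0, 0, 0, 0, -0.0415, -0.255, 0, 0, 0, 0, 0, -0.0415, -0.255]
}}

```text
clock: 17.05
position: [0.4935, 0.3144, 0.1324]
ee_rot: [0.0, 0.966, 0.258, 0.0]
contact_force: [0.2, -0.3, -0.9]
width: 0.0317
gripper_force: 5.7
```

Nothing was touched on the way down. I'll close gradually.

>>> {"name": "move_arm", "arguments": {
  "steps": [0, 0, 0, 0, 0, 0, -0.28, 0, 0, 0, 0, 0, 0, -0.3, 0, 0, 0, 0, 0, 0, -0.32, 0, 0, 0, 0, 0, 0, -0.34, 0, 0, 0, 0, 0, 0, -0.36, 0, 0, 0, 0, 0, 0, -0.38, 0, 0, 0, 0, 0, 0, -0.4, 0, 0, 0, 0, 0, 0, -0.42, 0, 0, 0, 0, 0, 0, -0.44, 0, 0, 0, 0, 0, 0, -0.44],
  "squeeze": 30
}}

```text
clock: 18.05
position: [0.4935, 0.3144, 0.1324]
ee_rot: [-0.0, 0.966, 0.258, 0.0]
contact_force: [0.1, 1.2, 1.6]
width: 0.0275
gripper_force: 30.2
```

>>> {"name": "move_arm", "arguments": {
  "steps": [0, 0, 0, 0, 0, 0, -0.6, 0, 0, 0, 0, 0, 0.004, -0.6, 0, 0, 0, 0, 0, 0.014, -0.6, 0, 0, 0, 0, 0, 0.03, -0.6, 0, 0, 0, 0, 0, 0.05, -0.6, 0, 0, 0, 0, 0, 0.072, -0.6, 0, 0, 0, 0, 0, 0.095, -0.6, 0, 0, 0, 0, 0, 0.118, -0.6, 0, 0, 0, 0, 0, 0.135, -0.6, 0, 0, 0, 0, 0, 0.145, -0.6]
}}

```text
clock: 19.05
position: [0.4938, 0.3145, 0.2795]
ee_rot: [-0.0, 0.966, 0.258, 0.001]
contact_force: [0.9, -0.4, -1.9]
width: 0.0272
gripper_force: 29.9
```

```bash
python3 - <<'E'
from h import *
s=manip.get_state();print(s['position'],s['width'],s['gripper_force'],s['contact_force'])
c=img('scene');g=c['pixels'].astype(int)
p=s['position']
X0=np.array([p[0],p[1],0]);b=p[2]-.1304 
print('held base',proj(c,[X0+[0,0,b],X0+[0,0,b+.034]]).round(1),'in box',proj(c,[[.4935,.3145,.036],[.4935,.3145,.002]]).round(1))
for v in range(170,262,5): print(v,' '.join('%3d'%x for x in g[v,300:346:2].mean(1)))
E
```

```text
[0.49383973 0.31450485 0.27946128] 0.02723410384078187 29.874993860721588 [ 0.86377348 -0.42200533 -1.92119944]
held base [[321.4 203.3]
 [321.4 191.1]] in box [[321.5 239.6]
 [321.5 249.3]]
170  72  70  61  56 108 121 122 121 115 108 110 106 106 111 116 111 114 105 161 131 130 130 128
175  92  92  86  57  96 138 144 146 143 122 115 114 111 109 113 114 110 103 137 140 131 129 132
180  91  90  91  84  74 118 129 130 127 114 112 113 123 154 158 154 150 140 137 135 113 120 122
185  54  71  75  73  96 131 135 134 136 117 115 114 110 117 118 114 119 117 125 153 126 130 129
190  62  63  70  72  85  82 101 119 104 108 110 112 106 106 138 125 117 119 126 160 135 116 111
195  79  80  83  79  85  87  89 113 128 120 113 114 118 143 148 117 119 118 130 166 149 111 108
200  91  91  91  93  92  97  96 102 111 111 113 122 132 134 131 119 115 117 133 169 167 110 163
205 103 103 100  89  95  97  89 100 107 112 115 112 132 135 137 139 140 142 158 177 160 166 177
210 140 137 141 138 138 138 135 137 139 132 133 134 136 142 148 148 147 147 146 124 156 178 183
215 125 125 124 136 141 143 146 137 128 131 1
[... 214 characters left out ...]
 107 106 107 105 104 100 144
230 116 114 117 120 119 121 117 118 120 117 117 121 115 111 113 109 109 110 116 113 109  95 119
235 184 185 187 190 197 196 196 194 196 196 192 168 156 154 152 149 147 145 146 146 147 106  98
240 187 189 187 191 194 194 195 195 196 195 194 172 155 153 154 153 153 153 154 153 149 130  95
245 187 187 185 186 193 194 196 193 195 194 194 190 159 153 154 151 153 154 153 151 148 139 109
250 171 169 170 169 173 178 179 178 180 177 180 173 144 132 135 133 134 135 133 136 138 144 126
255 167 168 169 170 171 179 177 177 179 178 179 178 180 178 177 150 134 137 133 136 136 140 139
260 168 169 169 168 167 175 178 175 156 133 118 113 114 116 120 124 133 133 137 132 132 137 141
```

The small pot's place in the box is now empty, and the force fits tongs plus pot. I'll let it settle, then hand in.

>>> {"name": "move_arm", "arguments": {
  "steps": [0, 0, 0, 0, 0, 0, -0.6, 0, 0, 0, 0, 0, 0, -0.6, 0, 0, 0, 0, 0, 0, -0.6, 0, 0, 0, 0, 0, 0, -0.6, 0, 0, 0, 0, 0, 0, -0.6, 0, 0, 0, 0, 0, 0, -0.6, 0, 0, 0, 0, 0, 0, -0.6, 0, 0, 0, 0, 0, 0, -0.6, 0, 0, 0, 0, 0, 0, -0.6, 0, 0, 0, 0, 0, 0, -0.6]
}}

```text
clock: 20.1
position: [0.4934, 0.3143, 0.2773]
ee_rot: [0.0, 0.966, 0.258, 0.0]
contact_force: [0.2, 0.9, -1.1]
width: 0.0278
gripper_force: 29.9
```

```bash
python3 - <<'E'
from h import *
s=manip.get_state();print(s['position'],s['width'],s['gripper_force'],s['contact_force'])
print(manip.sign_off())
E
```

```text
[0.49340634 0.31432593 0.27729723] 0.02778721538705182 29.86439824104309 [ 0.18345186  0.85925125 -1.12507056]
the job is handed in; nothing more can be done
None
```

Handed in at about 20 s, with no verdict returned: the lid stands open at about 95°, the spatula is back in its tray, and the tongs hold the small gallipot with its base about 14 cm above the table, going by arm height, grip and one pixel check, as no picture was viewed after the tongs were gripped.

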